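# Drop the flip stop and slide the rail up to it

## Task

Set up the next cut at the mitre-saw fence: with a light fingertip touch from behind, tip the flip stop that has the fine-adjustment screw and round knurled knob forward so that it drops down in front of the fence, and leave the two plain stops parked up. Then push the wooden rail gently along the fence with your fingertips until its end just rests against the lowered stop, keeping it flat on the bed and flat against the fence, and withdraw. Do not grip or lift anything, and leave everything else lying where it is.

Things in the scene. Friction and masses are not known exactly. Their poses are not given: they have to be found in the camera images.
- fence: Wing of the mitre-saw station, fixed: plywood bed 18 mm thick, x -145 to +30 mm, y -380 to +740 mm, and on it an aluminium fence of that length along y, 30 mm thick (x), its top 68 mm above the bench. Its working face looks to -x, 15 mm from the origin. Origin: on the bench, under the middle of the fence's thickness. The saw is beyond the +y end.
- micro: Carriage of the flip stop to be lowered, the one whose arm carries an adjusting screw and a round knurled knob. Black block 36 x 36 x 12 mm clamped on the fence top; origin at the middle of its underside; axes parallel to the fence's. The arm's hinge axis runs along y, 12 mm behind (+x) and 28 mm above the origin. The three stops stand in any order, 70 mm or more apart.
- micro_arm (a joint): Angle of that stop's arm (rad): 2.5 parked, leaning back against its limit; 0 down in front of the fence. Angled aluminium strap 22 mm wide (y), 8 mm thick, 100 g: from the hinge 57 mm out, then at a right angle 74 mm to the nose. Free hinge: pushed forward (-x) from behind with under 1 N it passes its balance point near 2.0 rad and falls by its own weight to 0.
- micro_back (a point): Spot on the middle of the strap's back (outer) face, 30 mm short of the nose's tip; moves with the arm. Parked, it faces up and back (+x), 22 mm behind and 72 mm above the hinge (168 mm above the bench), with free space behind it; the strap rises from a bend 46 mm behind and 34 mm above the hinge, leaning forward, to the tip about 95 mm above the hinge (192 mm above the bench).
- micro_nose (a point): End face of the adjusting screw in that arm's nose, which the work butts against; moves with the arm, its y axis stays along the fence. The screw, 11 mm thick, lies along y; this face looks to +y, 21 mm from the middle of the strap; with the arm down it is 14 mm above the bed and 30 mm in front of the fence face. The 24 mm knob is on the -y side, ending 28 mm from mid-strap.
- plain_a: Carriage of a plain flip stop: same carriage and strap, but no screw or knob; stays parked. Origin at the middle of its underside, on the fence top.
- plain_a_arm (a joint): Angle of the arm of plain_a, 2.5 parked, must stay so.
- plain_b: Carriage of the other plain flip stop, likewise; stays parked.
- plain_b_arm (a joint): Angle of the arm of plain_b, 2.5 parked, must stay so.
- rail: The work: a loose planed softwood door rail, 300 mm long (y), 70 mm wide (x), 28 mm thick (z), about 0.28 kg (it varies), lying flat on the bed along the fence and within 2 mm of its face, on the +y side of all three stops. Origin at the middle of its underside.
- rail_mid (a point): Centre of the rail, half-way up.
- rail_stop_end (a point): Middle of the rail's -y end face, the end that goes to the stop.
- rail_push_end (a point): Middle of the rail's +y end face, the end to push on; free bed beyond it.
- offcut: Loose offcut of the same wood, 70 x 45 x 28 mm, lying on the bed at its -y end beyond the stops. Origin under its middle. Leave alone.
- pencil: Carpenter's pencil, 8 mm thick, 165 mm long (y), lying on the bed in front of the rail's path and near the bed's front edge. Leave alone.
- tape: Tape measure, 70 x 40 x 66 mm, standing on the bench close behind the fence. Leave alone.
- square: Try square, stock 110 mm along x and blade 190 mm along y, 18 mm high, lying on the bench behind the fence. Leave alone.
- glue: White glue bottle, 64 mm across, 190 mm high, standing behind the fence. Leave alone.
- screws: Jar of screws, 70 mm across, 90 mm high, standing behind the fence. Leave alone.

How it is judged (in metres and radians):
On the way, in this order (a step that is already met when the one before it is completed fails the run):
1. the stop with the adjustment screw is down in front of the fence (value of joint micro_arm below 0.08 rad and value of joint each of plain_a_arm, plain_b_arm above 2.3 rad), for 0.2 s.
2. the rail's end rests against the lowered stop (all of step 1 and y of rail_stop_end in the frame of micro_nose between -0.003 and 0.003 m and angle between the y axis of rail and the y axis of fence, either way round below 0.03 rad and x of rail_mid in the frame of fence above -0.055 m), for 0.2 s.
At the end, for the whole second after the job is handed in: The adjustable stop is down (joint under 0.08 rad); the rail's end is within 3 mm of the face of its screw; the rail lies flat on the bed, parallel to the fence within 0.03 rad and with its middle no more than 5 mm off the fence face, and is still; the two plain stops are parked (above 2.3 rad) (all of step 2 and linear speed of rail below 0.01 m/s and height (world z) of rail_mid below 0.036 m and angle between rail's own z axis and vertical below 0.05 rad); the robot touches nothing.
It fails at once if a plain stop was tipped (value of joint any of plain_a_arm, plain_b_arm below 2.2 rad).
It fails at once if the rail was lifted or tipped up (height (world z) of rail_mid above 0.042 m or angle between rail's own z axis and vertical above 0.12 rad).
It fails at once if the rail was gripped or pressed with more than 30 N (contact force between the fingers and rail above 30 N).
It fails at once if the stop was gripped or pushed with more than 20 N (contact force between the fingers and micro above 20 N).
It fails at once if something else was disturbed (moved more than 12 mm) (distance of any of offcut, pencil, tape, square, glue, screws from where it was at the start of the episode above 0.012 m).
It also fails if it takes over 58 s, if anything falls off the work surface, if the arm or the gripper's body presses on something with over 40 N, if the wrist force passes 120 N, or if a joint passes its speed limit or range.

## Robot

A 6-joint arm with a two-finger parallel gripper is mounted at the origin on the work surface. World frame = base frame: x ahead of the robot, y to its left, z up, the work surface at z = 0. Lengths are in m, angles in degrees, forces in N, time in s.
With the tool pointing down it reaches from about 0.275 to 0.725 m from the base axis. Payload 5.6 kg.
Tool frame: the origin (TCP) lies midway between the tips of the shut fingers; the grasp point (between the pads) lies 19 mm behind it; z points along the fingers, x is the direction in which the jaws open and shut, and the axes are right-handed (so a half turn about z gives the same grasp; the last joint's range is limited). The gripper opens to 85 mm and grips with 20 to 120 N. Pads are 22 mm wide; open, the fingers measure 114 mm over their backs; the gripper's body (76 mm by 85 mm) begins 54 mm behind the grasp point. The pads swing forward as they close: fully open they stand 13 mm farther back than shut.
Start: joints at [90.046, 14.616, 6.199, 0, -81.583, -16.306], TCP at [0.154, 0.528, 0.231] pointing down, gripper open.
Joint ranges: [-168.99, 168.99], [-69.2, 112.95], [-62.41, 85.93], [-164.36, 98.24], [-168.68, -3.75], [-174.98, 174.98]. Speed limits (degrees/s): [147.25, 147.25, 180, 180, 180, 180].

## Interface

Orientations are given as a 3x3 rotation matrix whose columns are the frame's x, y, z axes.
In Python, from station import arm gives the robot as it stands. The module is installed in compiled form; this text tells all that it offers.
- The arm moves only by the shell command python3 -m handwheel 'ROWS' [OPENING] [FORCE]. ROWS is JSON, one flat list of numbers, 6 for each row, row after row: the shift along the tool's x, y, z in m, then the turn, a rotation vector about the tool's x, y, z in rad. A call has 1 to 12 rows; each row shifts and turns the commanded pose from where the row before left it, along the tool's axes as they then stand; what a row does not reach is not made up. A row lasts 1/10 s, in which the tool goes at most 50 mm and 8.59 degrees, less where a joint would pass 70% of its speed; a pose out of reach is approached as far as the arm can. A call with a gripper value outside its range is refused whole. OPENING is the finger opening in m, from 0 to 0.0854, set as the call begins (- or left out, the last holds). The fingers move at their own pace and stop on an object; FORCE is the grip in N (left out, the last holds). Time passes only in rows, so rows that do not move let the fingers close. It gives the time, the measured TCP pose, the force and the opening at its end, in the units of the state.
- arm.read_state(): the state, without advancing time (a new reading comes with each control period).
- arm.read_camera(name): name is "scene" or "top"; returns a dict with "img" (400x640x3 uint8, red, green, blue), "range_z" (400x640 float32, m along the optical axis (not along the pixel's ray), 0 where there is no reading), "K" (3x3 intrinsics, pixels), "D" ([k1, k2, p1, p2, k3] as OpenCV has them; the pictures are not rectified), "world_to_cam" (4x4, takes a point from world to camera coordinates). Camera axes: x right, y down, z forward; pixel columns grow to the right and rows downward; lengths in m; the calibration is good to about 2 mm. A picture is of the moment at which its call begins.
- arm.job_done(): hands the job in, once; it reports no verdict.
Trained networks look in a picture, given as the dict that the camera call returned (one of the last four; its "shot" number tells which), for a name from the list of things; names that differ only in an ending like _2 or _b are one class to them, and where a whole thing is asked for, a point or a joint stands for the part that bears it (a point fixed in the world has none). Each returns a list of dicts, best first, with "score" (0 to 1); they miss things now and then, are a little off and sometimes report something else, mostly with a low value. They report only what shows in the picture. A call takes as long as a camera call.
- arm.spot_in(picture, label): "uv" ([column, row] in pixels, amid what is visible of it).
The state is a dict: "time": time; "joint_pos": joint angles; "joint_velocities": joint speeds; "effort": joint torques, N m; "ee_pos": TCP position; "orientation": TCP orientation; "ft_force": force on the tool from outside, world axes, zero at the start; "torque": the same for the moment, N m; "grip_width": opening from 0.0 (shut) to 1.0 (fully open).
Only numpy, scipy, OpenCV 4.12 (cv2) and the standard library are available. Lean on these libraries where they do the work, as an engineer would, in place of code of your own. Each camera call takes 0.05 s, during which the arm holds its last target. There are 200 camera calls.

## Working session

There is one attempt and no reset: what is moved stays moved. The work goes in short steps, Python scripts to look and compute and a shell command to move; the robot and the scene stay as the last step left them, time stands still between calls to the robot, and variables do not carry over. Pictures are saved under pics/ and viewed, about 8 in all and at most 12, crops included, and the job is handed in when it is done.

```bash
mkdir -p pics; cat > h.py <<'E'
import numpy as np, cv2
from station import arm
def pix2w(p,uv,r=2,z=None):
    u,v=int(round(uv[0])),int(round(uv[1]))
    if z is None:
        a=p["range_z"][max(v-r,0):v+r+1,max(u-r,0):u+r+1]; z=np.median(a[a>0])
    n=cv2.undistortPoints(np.array([[uv]],float),p["K"],np.array(p["D"],float))[0,0]
    c=np.array([n[0]*z,n[1]*z,z,1]); return (np.linalg.inv(p["world_to_cam"])@c)[:3]
def cloud(p):
    H,W=p["range_z"].shape
    g=np.stack(np.meshgrid(np.arange(W),np.arange(H)),-1).reshape(-1,1,2).astype(float)
    n=cv2.undistortPoints(g,np.array(p["K"]),np.array(p["D"],float))[:,0]
    z=p["range_z"].reshape(-1,1)
    c=np.hstack([n*z,z,np.ones_like(z)])
    w=(c@np.linalg.inv(p["world_to_cam"]).T)[:,:3]; w[z[:,0]<=0]=np.nan
    return w.reshape(H,W,3)
def save(p,name,box=None,s=1):
    im=p["img"][:,:,::-1]
    if box: im=im[box[1]:box[3],box[0]:box[2]]
    cv2.imwrite("pics/"+name,cv2.resize(im,None,fx=s,fy=s,interpolation=cv2.INTER_CUBIC))
E
python3 - <<'E'
from h import *
np.set_printoptions(precision=4,suppress=True)
s=arm.read_state();print(s)
for c in("scene","top"):
    p=arm.read_camera(c);save(p,c+"1.png")
    for l in ["micro","micro_back","micro_nose","plain_a","rail","rail_stop_end","rail_push_end","rail_mid","pencil","offcut","glue","tape","fence"]:
        print(c,l,[(np.round(d["uv"],0),round(d["score"],2),pix2w(p,d["uv"])) for d in arm.spot_in(p,l)[:3]])
E
```

```text
{'time': 0.0, 'joint_pos': array([ 90.0453,  14.6528,   6.1295,  -0.0261, -81.5829, -16.3069]), 'joint_velocities': array([-0.0104, -0.0285, -0.0242,  0.0145, -0.0001,  0.0592]), 'effort': array([ -0.001 , -38.6632,  23.7944,   5.3652,  -0.0061,   0.    ]), 'ee_pos': array([0.1538, 0.5275, 0.2304]), 'orientation': array([[-0.2801, -0.96  , -0.0004],
       [-0.96  ,  0.2801, -0.0019],
       [ 0.0019, -0.0001, -1.    ]]), 'ft_force': array([-0.2487, -0.1063,  1.0423]), 'torque': array([-0.0219, -0.0315, -0.0191]), 'grip_width': 0.9997614974513982}
scene micro [(array([270., 212.]), 0.86, array([ 0.5269, -0.1061,  0.1016])), (array([243., 203.]), 0.65, array([ 0.4035, -0.0805,  0.0194]))]
scene micro_back []
scene micro_nose [(array([272., 200.]), 0.68, array([ 0.5543, -0.1228,  0.1695]))]
scene plain_a [(array([242., 247.]), 0.82, array([ 0.5619, -0.2161,  0.1158])), (array([206., 277.]), 0.71, array([ 0.5587, -0.3057,  0.1077])), (array([272., 202.]), 0.66, array([ 0.5552, -0.1245,  0.1663]))]
scene rail [(array([308., 162.]), 0.96, array([0.4425, 0.1089, 0.0468]))]
scene rail_stop_
[... 1296 characters left out ...]
0.4499, 0.1241, 0.0461]))]
top rail_stop_end [(array([263., 240.]), 0.97, array([0.4361, 0.1343, 0.0446]))]
top rail_push_end [(array([264., 236.]), 0.68, array([0.4457, 0.1321, 0.0453]))]
top rail_mid [(array([263., 237.]), 0.67, array([0.4425, 0.1339, 0.0448]))]
top pencil [(array([336., 252.]), 0.66, array([ 0.3951, -0.079 ,  0.022 ]))]
top offcut [(array([437., 224.]), 0.86, array([ 0.4725, -0.3734,  0.0455]))]
top glue [(array([270., 158.]), 0.86, array([0.6575, 0.1013, 0.1423]))]
top tape [(array([320., 186.]), 0.57, array([ 0.5881, -0.0341,  0.0661]))]
top fence [(array([163., 250.]), 0.64, array([0.408, 0.44 , 0.017])), (array([420., 187.]), 0.41, array([ 0.5691, -0.2953,  0.169 ]))]
```

```bash
python3 - <<'E'
from h import *
np.set_printoptions(precision=4,suppress=True)
p=arm.read_camera("top"); q=arm.read_camera("scene")
save(p,"topc.png",(140,130,500,290),2.2); save(q,"scenec.png",(100,80,460,340),2.2)
for n,P in(("top",p),("scene",q)):
    w=cloud(P).reshape(-1,3); w=w[np.isfinite(w).all(1)]
    f=w[(abs(w[:,2]-.068)<.004)&(w[:,1]<.7)&(w[:,1]>-.45)&(w[:,0]>.3)&(w[:,0]<.65)]
    for _ in range(6):
        a=np.polyfit(f[:,1],f[:,0],1); r=f[:,0]-np.polyval(a,f[:,1]); f=f[abs(r)<max(.018,1.5*r.std())]
    print(n,"fence x=a*y+b",a,len(f),f[:,2].mean(),"y range",f[:,1].min(),f[:,1].max())
    th=np.arctan(-a[0]);  # fence y axis dir
    ey=np.array([a[0],1])/np.hypot(a[0],1); ex=np.array([ey[1],-ey[0]]); o=np.array([a[1],0])
    L=np.c_[(w[:,:2]-o)@ex,(w[:,:2]-o)@ey,w[:,2]]
    g=L[(abs(L[:,0])<.03)&(abs(L[:,2]-.068)<.003)];print(" fence top x pct",np.percentile(g[:,0],[2,50,98]))
    g=L[(L[:,0]<-.017)&(L[:,0]>-.1)&(abs(L[:,2]-.046)<.005)&(L[:,1]>-.2)]
    print(" rail",np.percentile(g[:,0],[1,50,99]),np.percentile(g[:,1],[.5,50,99.5]),np.median(g[:,2]))
    g=L[(L[:,2]>.09)&(L[:,2]<.21)&(abs(L[:,0])<.09)&(L[:,1]<.1)&(L[:,1]>-.45)]
    h,e=np.histogram(g[:,1],np.arange(-.45,.1,.01));print(" stops",[(round(x,2),int(c)) for x,c in zip(e,h) if c])
    print(" ey",ey,"o",o)
E
```

```text
top fence x=a*y+b [-0.0951  0.5092] 3305 0.06796412300543576 y range -0.40946160952926636 0.699676704576589
 fence top x pct [-0.0144 -0.0003  0.0147]
 rail [-0.0855 -0.0517 -0.0176] [-0.0072  0.1393  0.2883] 0.045660383315845876
 stops [(np.float64(-0.33), 7), (np.float64(-0.32), 66), (np.float64(-0.31), 112), (np.float64(-0.3), 99), (np.float64(-0.29), 13), (np.float64(-0.23), 37), (np.float64(-0.22), 95), (np.float64(-0.21), 118), (np.float64(-0.2), 18), (np.float64(-0.15), 21), (np.float64(-0.14), 42), (np.float64(-0.13), 68), (np.float64(-0.12), 88), (np.float64(-0.11), 79), (np.float64(-0.1), 9)]
 ey [-0.0947  0.9955] o [0.5092 0.    ]
scene fence x=a*y+b [-0.098  0.511] 2982 0.06924236920618033 y range -0.4095609805337974 0.6997504904005905
 fence top x pct [-0.0158  0.0003  0.0139]
 rail [-0.0877 -0.0577 -0.0305] [-0.0092  0.1288  0.9895] 0.0470227007295535
 stops [(np.float64(-0.33), 53), (np.float64(-0.32), 346), (np.float64(-0.31), 264), (np.float64(-0.3), 73), (np.float64(-0.24), 12), (np.float64(-0.23), 227), (np.float64(-0.22), 225), (np.float64(-0.21), 188), (np.float64(-0.2), 9), (np.float64(-0.15), 95), (np.float64(-0.14), 94), (np.float64(-0.13), 288), (np.float64(-0.12), 188), (np.float64(-0.11), 85), (np.float64(-0.1), 7)]
 ey [-0.0976  0.9952] o [0.511 0.   ]
```

View pics/topc.png

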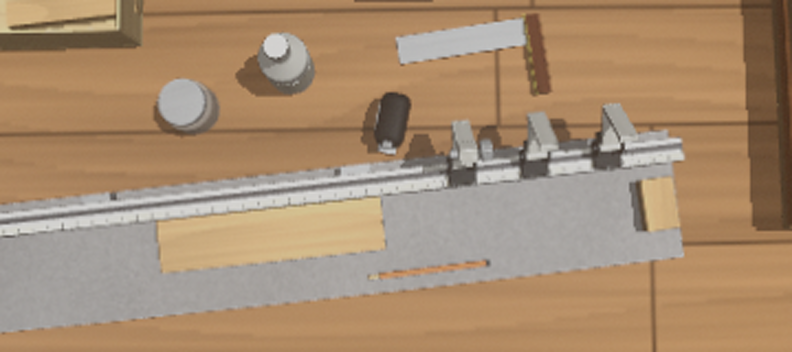

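View pics/scenec.png

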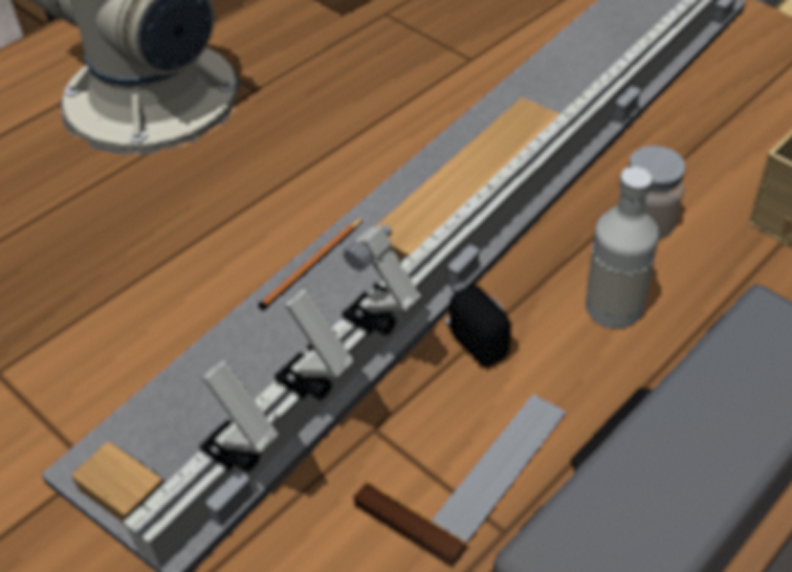

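```bash
python3 -m handwheel '[0,0,-0.003,0,0,0.1488, 0,0,-0.003,0,0,0.1488, 0,0,-0.003,0,0,0.1488, 0,0,-0.003,0,0,0.1488, 0,0,-0.003,0,0,0.1488, 0,0,-0.003,0,0,0.1488, 0,0,-0.003,0,0,0.1488, 0,0,-0.003,0,0,0.1488]' 0 20
python3 -m handwheel '[-0.0195,-0.034,0,0,0,0, -0.0195,-0.034,0,0,0,0, -0.0195,-0.034,0,0,0,0, -0.0195,-0.034,0,0,0,0, -0.0195,-0.034,0,0,0,0, -0.0195,-0.034,0,0,0,0, -0.0195,-0.034,0,0,0,0, -0.0195,-0.034,0,0,0,0, -0.0195,-0.034,0,0,0,0, -0.0195,-0.034,0,0,0,0]'
```

```text
time: 2.3
ee_pos: [0.154, 0.528, 0.2554]
orientation: [[-0.996, -0.09, 0.0], [-0.09, 0.996, -0.0], [-0.0, -0.0, -1.0]]
ft_force: [-0.2, -0.1, -0.4]
grip_width: -0.002
time: 3.3
ee_pos: [0.3815, 0.207, 0.2556]
orientation: [[-0.995, -0.097, 0.001], [-0.097, 0.995, 0.001], [-0.001, 0.0, -1.0]]
ft_force: [0.0, 0.2, 0.5]
grip_width: -0.002
```

```bash
python3 -m handwheel '[-0.0195,-0.034,0,0,0,0, -0.0195,-0.034,0,0,0,0, -0.0195,-0.034,0,0,0,0, -0.0195,-0.034,0,0,0,0, -0.0195,-0.034,0,0,0,0, -0.0195,-0.034,0,0,0,0, -0.0195,-0.034,0,0,0,0, -0.0195,-0.034,0,0,0,0, -0.0195,-0.034,0,0,0,0, -0.0195,-0.034,0,0,0,0, 0,0,0,0,0,0, 0,0,0,0,0,0]'
python3 - <<'E'
from h import *
np.set_printoptions(precision=4,suppress=True)
q=arm.read_camera("scene"); save(q,"s2.png",(180,80,420,260),3.3)
p=arm.read_camera("top")
# strap of micro: points 0.14-0.19 high, local coords
o=np.array([.510,0]);ey=np.array([-.0955,.9954]);ex=np.array([.9954,.0955])
for n,P in(("scene",q),("top",p)):
    w=cloud(P).reshape(-1,3);L=np.c_[(w[:,:2]-o)@ex,(w[:,:2]-o)@ey,w[:,2]]
    g=L[(L[:,0]<.062)&(L[:,0]>-.03)&(L[:,1]<-.09)&(L[:,1]>-.16)]
    for z in(.1,.13,.15,.165,.18,.195):
        b=g[abs(g[:,2]-z)<.007]
        if len(b)>3:print(n,z,len(b),"x",np.percentile(b[:,0],[5,50,95]),"y",np.percentile(b[:,1],[5,50,95]))
    g=L[(L[:,0]<.019)&(L[:,0]>-.019)&(abs(L[:,2]-.08)<.004)&(L[:,1]<-.05)&(L[:,1]>-.36)]
    print(np.round(np.sort(g[:,1])[::max(1,len(g)//12)],3))
E
```

```text
time: 4.5
ee_pos: [0.6079, -0.112, 0.2544]
orientation: [[-0.995, -0.095, -0.001], [-0.095, 0.995, 0.0], [0.001, 0.0, -1.0]]
ft_force: [0.5, -0.6, -0.4]
grip_width: -0.003
scene 0.1 97 x [0.0028 0.012  0.0211] y [-0.1368 -0.1285 -0.1026]
scene 0.13 53 x [0.0418 0.0575 0.0612] y [-0.1292 -0.125  -0.1091]
scene 0.15 91 x [0.0408 0.0468 0.0528] y [-0.1289 -0.1194 -0.1086]
scene 0.165 93 x [0.0286 0.0356 0.0413] y [-0.1294 -0.1211 -0.1079]
scene 0.18 131 x [0.0113 0.0283 0.0316] y [-0.1462 -0.1275 -0.1011]
scene 0.195 150 x [0.0108 0.0209 0.0282] y [-0.1459 -0.1285 -0.1091]
[-0.327 -0.325 -0.316 -0.309 -0.296 -0.231 -0.227 -0.213 -0.203 -0.136
 -0.132 -0.118 -0.106]
top 0.1 43 x [0.0039 0.0089 0.0171] y [-0.1335 -0.1091 -0.0997]
top 0.13 15 x [0.054  0.0587 0.0614] y [-0.1254 -0.1167 -0.1063]
top 0.15 29 x [0.0421 0.0476 0.0524] y [-0.1251 -0.1157 -0.1063]
top 0.165 28 x [0.0326 0.037  0.0418] y [-0.1262 -0.1162 -0.1063]
top 0.18 66 x [0.0062 0.0203 0.0313] y [-0.1398 -0.1189 -0.098 ]
top 0.195 86 x [0.0106 0.0181 0.0264] y [-0.1431 -0.1251 -0.1073]
[-0.324 -0.314 -0.306 -0.298 -0.289 -0.224 -0.216 -0.206 -0.195 -0.129
 -0.121 -0.112 -0.102]
```

View pics/s2.png

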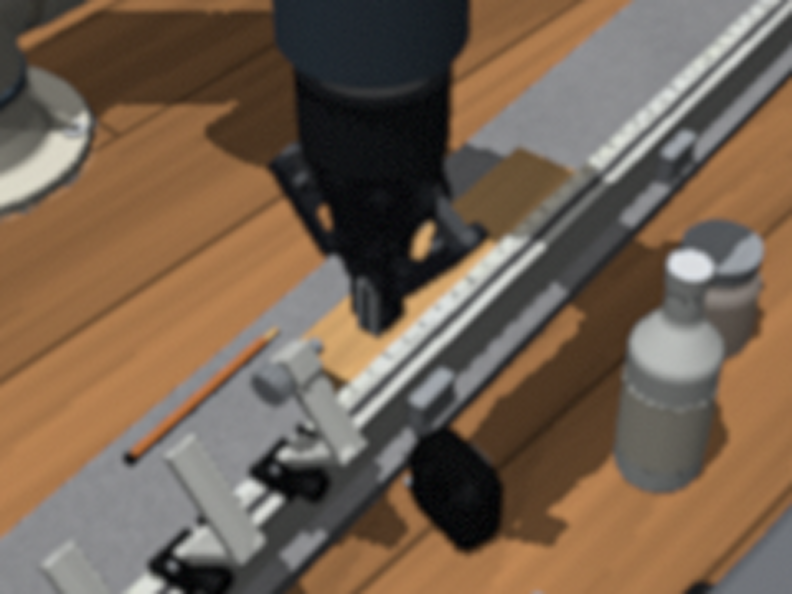

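```bash
python3 -m handwheel '[0,0,0.02,0,0,0, 0,0,0.02,0,0,0, 0,0,0.02,0,0,0, 0,0,0.02,0,0,0, 0.005,0,0.005,0,0,0, 0.008,0,0,0,0,0, 0.008,0,0,0,0,0, 0.004,0,0,0,0,0, 0.004,0,0,0,0,0, 0.004,0,0,0,0,0, 0.004,0,0,0,0,0, 0.004,0,0,0,0,0]'
```

```text
time: 5.8
ee_pos: [0.5667, -0.1152, 0.1703]
orientation: [[-0.995, -0.096, 0.0], [-0.096, 0.995, -0.0], [-0.0, -0.0, -1.0]]
ft_force: [0.5, -0.4, 1.3]
grip_width: 0.003
```

```bash
python3 -m handwheel '[0.004,0,0,0,0,0, 0.004,0,0,0,0,0, 0.004,0,0,0,0,0, 0.004,0,0,0,0,0, 0.004,0,0,0,0,0, 0.004,0,0,0,0,0, 0.004,0,0,0,0,0, 0.004,0,0,0,0,0]'
python3 - <<'E'
from h import *
q=arm.read_camera("scene"); save(q,"s3.png",(180,80,420,260),3.3)
E
```

```text
time: 6.6
ee_pos: [0.5347, -0.1183, 0.1702]
orientation: [[-0.995, -0.096, -0.0], [-0.096, 0.995, 0.0], [0.0, 0.0, -1.0]]
ft_force: [0.2, -0.6, 0.3]
grip_width: 0.0
```

View pics/s3.png

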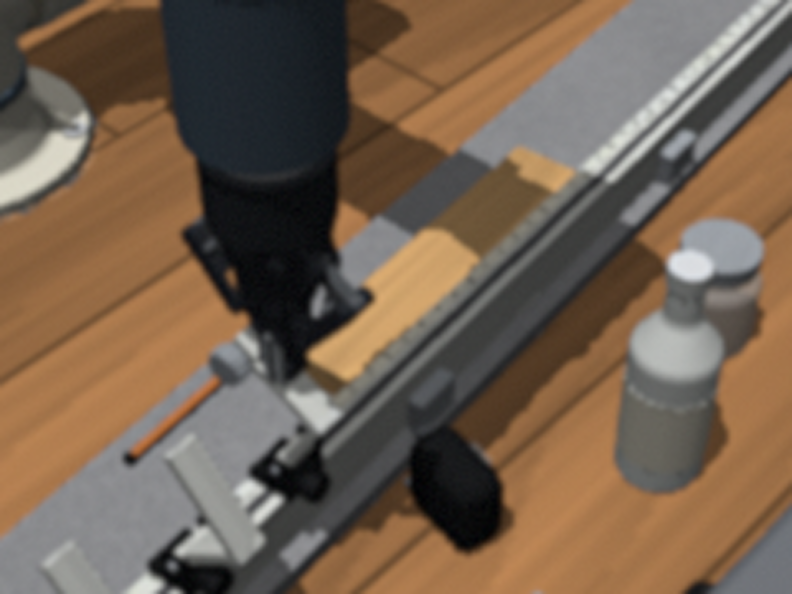

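The knob has moved forward to (230,362): the micro stop is tipping. I'll continue the push.

```bash
python3 -m handwheel '[0.004,0,0,0,0,0, 0.004,0,0,0,0,0, 0.004,0,0,0,0,0, 0.004,0,0,0,0,0, 0.004,0,0,0,0,0, 0.004,0,0,0,0,0, 0.004,0,0,0,0,0, 0,0,0,0,0,0, 0,0,0,0,0,0]'
python3 - <<'E'
from h import *
q=arm.read_camera("scene"); save(q,"s4.png",(180,80,420,260),3.3)
E
```

```text
time: 7.55
ee_pos: [0.5072, -0.121, 0.1704]
orientation: [[-0.995, -0.096, 0.0], [-0.096, 0.995, -0.0], [-0.0, -0.0, -1.0]]
ft_force: [-0.3, -0.2, 0.3]
grip_width: 0.001
```

View pics/s4.png

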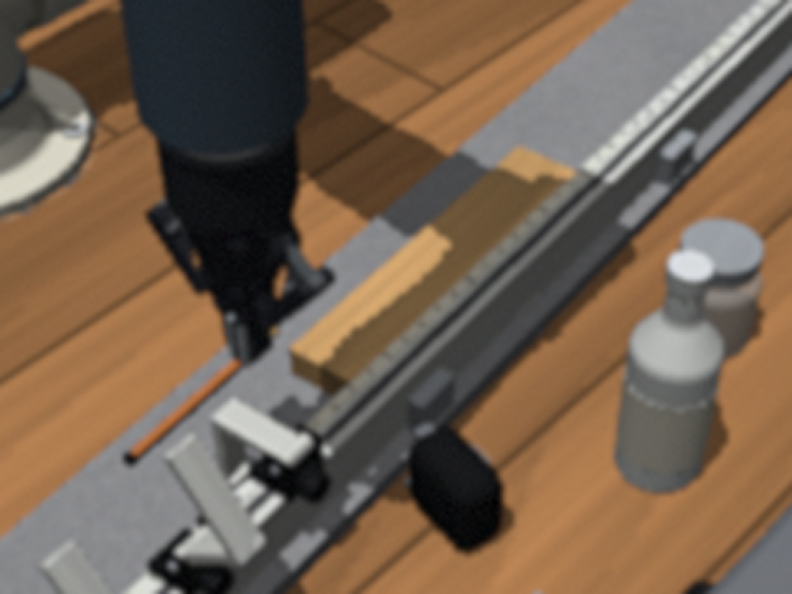

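```bash
python3 -m handwheel '[0,0.01,-0.01,0,0,0, 0.0038,0.045,0,0,0,0, 0.0038,0.045,0,0,0,0, 0.0038,0.045,0,0,0,0, 0.0038,0.045,0,0,0,0, 0.0038,0.045,0,0,0,0, 0.0038,0.045,0,0,0,0, 0.0038,0.045,0,0,0,0, 0.0038,0.045,0,0,0,0, 0.0038,0.045,0,0,0,0, 0.0038,0.045,0,0,0,0, 0,0,0,0,0,0]' 0.03
python3 - <<'E'
from h import *
np.set_printoptions(precision=4,suppress=True)
s=arm.read_state();o=np.array([.510,0]);ey=np.array([-.0955,.9954]);ex=np.array([.9954,.0955])
e=s["ee_pos"];print(e,(e[:2]-o)@ex,(e[:2]-o)@ey)
for c in("top","scene"):
    P=arm.read_camera(c); save(P,c+"5.png",(140,130,500,290) if c=="top" else (180,60,420,240),2.2 if c=="top" else 3.3)
    w=cloud(P).reshape(-1,3);L=np.c_[(w[:,:2]-o)@ex,(w[:,:2]-o)@ey,w[:,2]]
    g=L[(L[:,0]<-.017)&(L[:,0]>-.09)&(abs(L[:,2]-.046)<.004)&(L[:,1]>-.05)&(L[:,1]<.33)]
    print(c,"rail",np.percentile(g[:,0],[1,50,99]),np.percentile(g[:,1],[.5,50,99.5]))
    g=L[(L[:,0]<-.018)&(L[:,0]>-.09)&(L[:,2]>.024)&(L[:,1]>-.17)&(L[:,1]<-.06)]
    print(c,"nose",len(g),np.percentile(g[:,0],[2,50,98]),np.percentile(g[:,1],[1,5,50,95,99]),np.percentile(g[:,2],[2,50,98]))
E
```

```text
time: 8.8
ee_pos: [0.4237, 0.3382, 0.1803]
orientation: [[-0.995, -0.101, 0.0], [-0.101, 0.995, 0.001], [-0.0, 0.001, -1.0]]
ft_force: [-0.2, -1.0, -0.2]
grip_width: 0.354
[0.4237 0.3382 0.1803] -0.05364632817474135 0.3448665218138752
top rail [-0.0862 -0.0516 -0.0182] [-0.007   0.1384  0.2884]
top nose 165 [-0.0568 -0.0416 -0.0194] [-0.1449 -0.1424 -0.1186 -0.1017 -0.0976] [0.0335 0.0967 0.1031]
scene rail [-0.0867 -0.0582 -0.0299] [-0.0104  0.1208  0.287 ]
scene nose 280 [-0.0491 -0.0412 -0.0186] [-0.1303 -0.1293 -0.1222 -0.1082 -0.1014] [0.0385 0.091  0.1033]
```

View pics/top5.png

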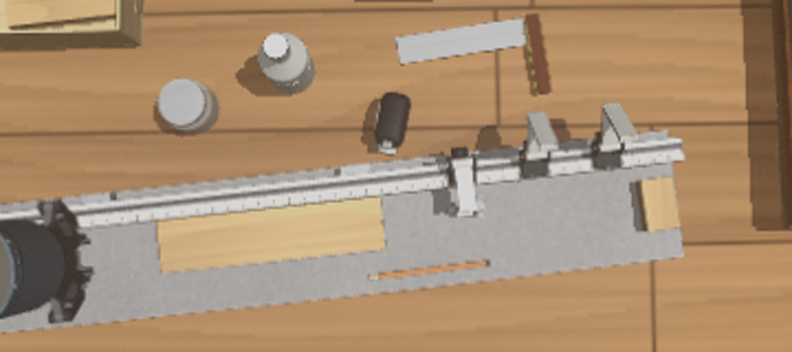

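```bash
python3 - <<'E'
from h import *
np.set_printoptions(precision=4,suppress=True)
s=arm.read_state();e=s["ee_pos"];R=s["orientation"]
for c in("top","scene"):
    P=arm.read_camera(c)
    w=cloud(P).reshape(-1,3);T=(w-e)@R
    for z in np.arange(-.105,.005,.01):
        b=T[(abs(T[:,2]-z)<.005)&(abs(T[:,0])<.1)&(abs(T[:,1])<.1)]
        if len(b)>2:print(c,"h above tcp",round(-z,3),len(b),"x",b[:,0].min(),b[:,0].max(),"y",b[:,1].min(),b[:,1].max())
E
```

```text
top h above tcp 0.105 114 x -0.06486045598597827 0.0623102735637756 y -0.01264833184214307 0.011865538819727416
top h above tcp 0.095 96 x -0.06676645620736724 0.06477361464662056 y -0.01821518721654317 0.012662498480093484
top h above tcp 0.085 43 x -0.06327302967427825 0.06542275292373641 y -0.018201739486865657 0.012801587967565194
top h above tcp 0.075 48 x -0.05845426319175465 0.057358311640321784 y -0.017989187077310172 0.001028023603372886
top h above tcp 0.065 31 x -0.05375492710857164 0.05563874950074092 y -0.017700489100623842 -0.006362197491422886
top h above tcp 0.055 103 x -0.04879822786708805 0.04938817460953407 y -0.014917005431718526 0.007376112323256044
top h above tcp 0.045 25 x -0.03438088702671061 0.037888408473233236 y -0.014660475160227377 -0.0029457435209267347
top h above tcp 0.035 7 x -0.021170165808545617 0.018928554058694185 y -0.01208936028098674 -0.009542312865723135
top h above tcp 0.025 8 x -0.029065811906979315 0.019831604409986162 y -0.012708545971174283 -0.007921319851734264
top h above tcp 0.015 15 x -0.026402083736938975 0.027205228099126504 y -0.0
[... 727 characters left out ...]
721
scene h above tcp 0.055 135 x -0.04856643382025042 0.051002329989079144 y -0.016723563954862592 0.010886926943846034
scene h above tcp 0.045 62 x -0.044181542605382144 0.04618727585044886 y -0.015530982170045131 0.015698627303706608
scene h above tcp 0.035 59 x -0.028030976254129102 0.032736828077808235 y -0.015422267007199321 0.010032453002178485
scene h above tcp 0.025 56 x -0.02791478110426884 0.02875917227580856 y -0.015121705886712878 0.013166793159405362
scene h above tcp 0.015 49 x -0.028074309735453717 0.03054232373040001 y -0.015190023730663567 0.010322064201194343
scene h above tcp 0.005 27 x -0.022934603464793556 0.027645916239207202 y -0.01609579270070695 0.009556616907812917
```

```bash
python3 -m handwheel '[0.002,0,0.0185,0,0,0, 0,0,0.0185,0,0,0, 0,0,0.0185,0,0,0, 0,0,0.0185,0,0,0, 0,0,0.0185,0,0,0, 0,0,0.0185,0,0,0, 0,0,0.0185,0,0,0, 0,0,0.0185,0,0,0, 0,-0.01,0,0,0,0, 0,-0.01,0,0,0,0, 0,-0.01,0,0,0,0, 0,0,0,0,0,0]'
```

```text
time: 10.2
ee_pos: [0.4265, 0.3019, 0.0335]
orientation: [[-0.995, -0.095, 0.001], [-0.095, 0.995, 0.001], [-0.001, 0.001, -1.0]]
ft_force: [0.0, 0.3, -0.0]
grip_width: 0.35
```

```bash
python3 -m handwheel '[0,-0.003,0,0,0,0, 0,-0.003,0,0,0,0, 0,-0.003,0,0,0,0, 0,-0.003,0,0,0,0, 0,-0.006,0,0,0,0, 0,-0.006,0,0,0,0, 0,-0.006,0,0,0,0, 0,-0.006,0,0,0,0, 0,-0.006,0,0,0,0, 0,-0.006,0,0,0,0, 0,-0.006,0,0,0,0, 0,-0.006,0,0,0,0]'
cat > m.py <<'E'
import sys
from h import *
np.set_printoptions(precision=4,suppress=True)
s=arm.read_state();o=np.array([.510,0]);ey=np.array([-.0955,.9954]);ex=np.array([.9954,.0955])
e=s["ee_pos"];print("tcp",(e[:2]-o)@ex,(e[:2]-o)@ey,e[2],s["ft_force"])
P=arm.read_camera("top"); save(P,sys.argv[1],(240,170,400,260),5)
w=cloud(P).reshape(-1,3);L=np.c_[(w[:,:2]-o)@ex,(w[:,:2]-o)@ey,w[:,2]]
g=L[(L[:,0]<-.017)&(L[:,0]>-.1)&(abs(L[:,2]-.046)<.004)&(L[:,1]>-.095)&(L[:,1]<.3)]
print("rail",np.percentile(g[:,0],[1,50,99]),np.percentile(g[:,1],[.5,50,99.5]),np.median(g[:,2]))
for a,b in((-.07,-.02),(.02,.1),(.1,.17)):
    h=g[(g[:,1]>a)&(g[:,1]<b)]
    if len(h)>9:print("  y",a,b,"x edges",np.percentile(h[:,0],[1,99]))
r=L[...,:][(L[:,0]<-.018)&(L[:,0]>-.06)&(L[:,2]>.024)&(L[:,1]>-.17)&(L[:,1]<-.05)]
E
python3 m.py t6.png
```

```text
time: 11.4
ee_pos: [0.432, 0.2433, 0.0325]
orientation: [[-0.995, -0.097, 0.001], [-0.097, 0.995, 0.001], [-0.001, 0.001, -1.0]]
ft_force: [-0.3, 4.1, 3.1]
grip_width: 0.354
tcp -0.05439208205430668 0.24959731258432663 0.03253703831445397 [-0.3382  4.0983  3.0846]
rail [-0.0861 -0.0522 -0.0179] [-0.0596  0.088   0.2386] 0.04551922673300468
  y -0.07 -0.02 x edges [-0.0861 -0.0186]
  y 0.02 0.1 x edges [-0.086  -0.0177]
  y 0.1 0.17 x edges [-0.0865 -0.0181]
```

```bash
python3 -m handwheel '[0,-0.005,0,0,0,0, 0,-0.005,0,0,0,0, 0,-0.005,0,0,0,0, 0,-0.005,0,0,0,0, 0,-0.005,0,0,0,0, 0,-0.003,0,0,0,0, 0,-0.002,0,0,0,0, 0,-0.001,0,0,0,0, 0,0,0,0,0,0]'
python3 m.py t7.png
```

```text
time: 12.35
ee_pos: [0.4346, 0.2123, 0.0322]
orientation: [[-0.995, -0.096, -0.0], [-0.096, 0.995, -0.001], [0.0, -0.001, -1.0]]
ft_force: [0.4, 2.3, 1.2]
grip_width: 0.346
tcp -0.054755032922453324 0.21848846984351739 0.032167829740743246 [0.4356 2.295  1.161 ]
rail [-0.0864 -0.0521 -0.0179] [-0.0908  0.0564  0.2056] 0.04560965070043821
  y -0.07 -0.02 x edges [-0.0864 -0.0179]
  y 0.02 0.1 x edges [-0.0864 -0.0179]
  y 0.1 0.17 x edges [-0.0864 -0.0182]
```

View pics/t7.png

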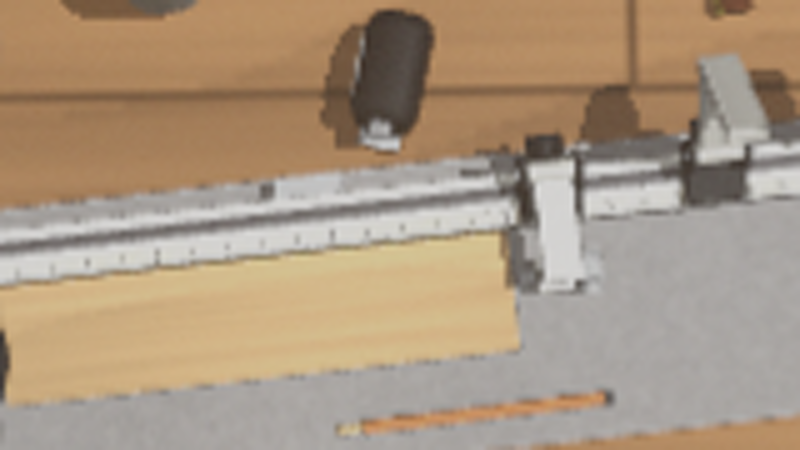

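```bash
for i in 1; do python3 -m handwheel '[0,-0.001,0,0,0,0, 0,-0.001,0,0,0,0, 0,-0.001,0,0,0,0]'; done; python3 -m handwheel '[0,-0.001,0,0,0,0]'
```

```text
time: 12.7
ee_pos: [0.4348, 0.2094, 0.0321]
orientation: [[-0.995, -0.096, -0.0], [-0.096, 0.995, -0.0], [0.001, -0.0, -1.0]]
ft_force: [-0.2, 3.3, 1.9]
grip_width: 0.353
time: 12.8
ee_pos: [0.4349, 0.2084, 0.0321]
orientation: [[-0.995, -0.096, -0.0], [-0.096, 0.995, -0.0], [0.0, -0.0, -1.0]]
ft_force: [0.4, 2.9, 1.2]
grip_width: 0.352
```

```bash
python3 -m handwheel '[0,-0.001,0,0,0,0]'|sed -n '1,4{/ori/d;p}'
```

```text
time: 12.9
ee_pos: [0.4351, 0.2082, 0.0322]
ft_force: [-1.2, 8.0, -0.9]
```

```bash
python3 -m handwheel '[0,-0.001,0,0,0,0]'|sed -n '1,4{/ori/d;p}'
```

```text
time: 13.0
ee_pos: [0.4355, 0.2082, 0.0323]
ft_force: [-2.0, 11.1, -0.5]
```

Force rose to 11 N with the TCP stalled, so the rail is seated. I'll hold briefly, then back off.

```bash
python3 -m handwheel '[0,0.0005,0,0,0,0, 0,0.0005,0,0,0,0, 0,0,0,0,0,0, 0,0.001,0,0,0,0, 0,0.001,0,0,0,0, 0,0.005,0,0,0,0, 0,0.015,0,0,0,0, 0,0.02,0,0,0,0, 0,0.02,0,0,0,0, 0,0,-0.03,0,0,0, 0,0,-0.04,0,0,0, 0,0,-0.04,0,0,0]'
python3 -m handwheel '[0,0.03,-0.03,0,0,0, 0,0.03,0,0,0,0, 0,0.03,0,0,0,0, 0,0,0,0,0,0, 0,0,0,0,0,0]'
python3 m.py t8.png
python3 - <<'E'
from h import *
q=arm.read_camera("scene"); save(q,"s8.png",(100,100,420,340),2.5)
E
```

```text
time: 14.2
ee_pos: [0.4286, 0.2698, 0.1432]
orientation: [[-0.995, -0.097, -0.001], [-0.097, 0.995, -0.002], [0.001, -0.002, -1.0]]
ft_force: [0.8, 1.0, -0.1]
grip_width: 0.349
time: 14.7
ee_pos: [0.4199, 0.3596, 0.1717]
orientation: [[-0.995, -0.098, -0.001], [-0.098, 0.995, -0.001], [0.001, -0.001, -1.0]]
ft_force: [0.4, -0.4, 0.2]
grip_width: 0.352
tcp -0.055332426452195015 0.3665118461710374 0.17170236973646266 [ 0.3632 -0.4046  0.236 ]
rail [-0.0865 -0.0523 -0.0177] [-0.0936  0.0543  0.2032] 0.0457162547878196
  y -0.07 -0.02 x edges [-0.0865 -0.0176]
  y 0.02 0.1 x edges [-0.0865 -0.0179]
  y 0.1 0.17 x edges [-0.0865 -0.018 ]
```

View pics/t8.png

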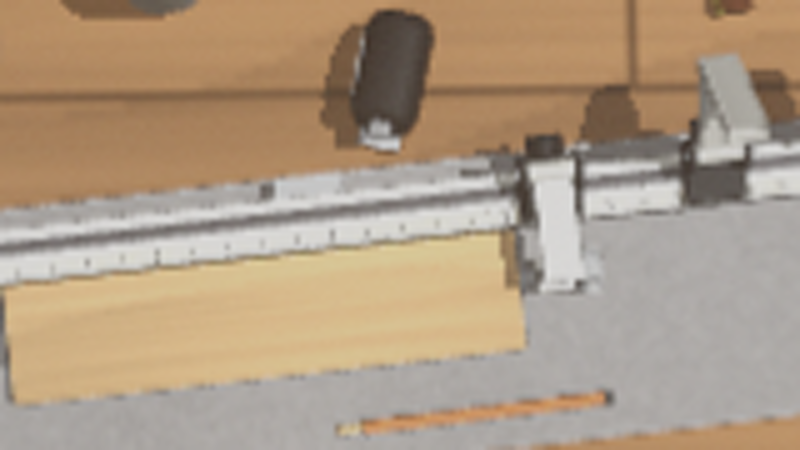

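View pics/s8.png

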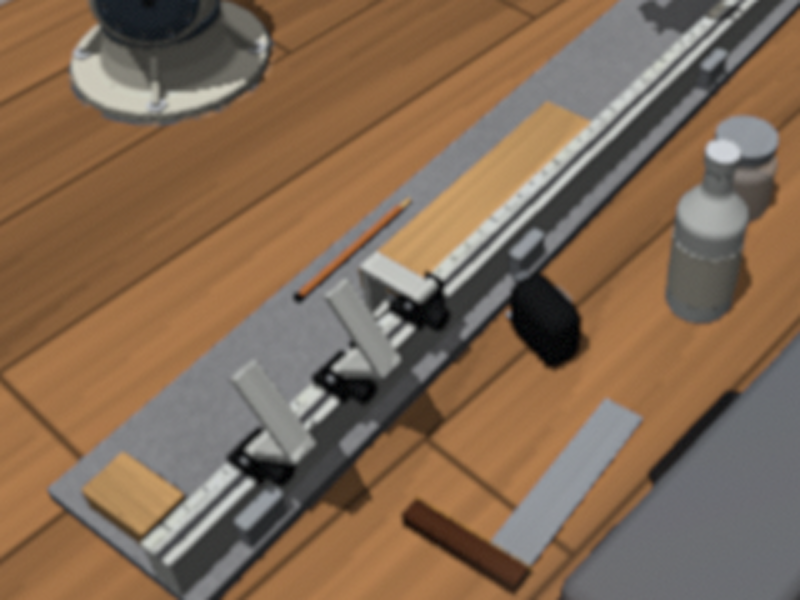

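```bash
python3 -c "
from station import arm
print(arm.job_done())"
```

```text
the job is handed in; nothing more can be done
None
```

The adjustable stop is down in front of the fence, the rail's end rests against its screw, and the job is handed in; it reports no verdict.

**Stop:** I tipped it forward from behind with the shut fingertips. The wrist force stayed near its noise level throughout. The last pictures show the strap hanging in front of the fence and the two plain stops still parked.

**Rail:** I pushed it about 89 mm along the fence with two fingertips. Sliding took about 2–4 N. At the stop the force rose to about 11 N and the tool stalled, so I took that as contact. I then backed off along the fence and lifted clear.

**Last checks, after withdrawing:**
- **Position:** the rail's middle is about 52 mm in front of the fence's centre line, so about 2 mm off the face. Its edges are parallel to the fence within the measurement, and its top is at 46 mm, so it lies flat.
- **Stop contact:** the rail's end measures about 1–2 mm from where I put the screw face, within camera accuracy. My measuring window cut off right there, so the force rise is the better evidence.
- **Everything else:** the offcut, pencil, tape, square, glue and screws look to be where they were, by eye only. The arm is clear of everything.

No check failed or disagreed.

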